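# Roll the drying chamber's seal bar home

## Task

Take the sprung hand roller out of its dock and roll it along the proud seal bar on the drying chamber's sloping front, from the blue end to the other end, pressing firmly so that all six sections are seated flush, but gently enough that the roller's spring is never pushed to its stop. Only the roller may press on the chamber. Then hang the roller upright in its dock again and let go, leaving the bottle, beaker, tube rack and dish where they stand.

Things in the scene. Friction and masses are not known exactly. Their poses are not given: they have to be found in the camera images.
- chamber: Benchtop drying chamber, fixed: white and grey, 250 mm wide (its y), 150 mm deep (its x), 140 mm high at the back. Origin: centre of its underside, z up. Its front (-x) slopes: the sloping face rises towards +x at 33 degrees (0.575 rad) from level; outward normal in the chamber's frame (-0.544, 0, 0.839). It looks roughly to the robot's right. The seal bar lies on it along y.
- strip_start (a point): Centre of the face of the blue section 0 (the +y end of the bar) when seated; before, the face stands up to 5 mm above this point along the slope's normal. Bar: 18 mm wide, six sections at 26 mm pitch, the other five yellow. Seated sections are flush with the fixed end blocks (dark, 44 mm long) that continue the bar. Axes as the chamber's.
- strip_end (a point): As strip_start, for section 5 (the last, yellow), 130 mm from strip_start towards the chamber's -y.
- seg0 (a joint): How far section 0 of the seal bar is pressed in (m): 0 = standing 5 mm proud, 0.005 = fully seated; blue section at the +y end. Slides along the slope's normal against a friction of about 5 N and stays where it is left.
- seg1 (a joint): How far section 1 of the seal bar is pressed in (m): 0 = standing 5 mm proud, 0.005 = fully seated; yellow section, 26 mm from the blue one. Slides along the slope's normal against a friction of about 5 N and stays where it is left.
- seg2 (a joint): How far section 2 of the seal bar is pressed in (m): 0 = standing 5 mm proud, 0.005 = fully seated; yellow section, 52 mm from the blue one. Slides along the slope's normal against a friction of about 5 N and stays where it is left.
- seg3 (a joint): How far section 3 of the seal bar is pressed in (m): 0 = standing 5 mm proud, 0.005 = fully seated; yellow section, 78 mm from the blue one. Slides along the slope's normal against a friction of about 5 N and stays where it is left.
- seg4 (a joint): How far section 4 of the seal bar is pressed in (m): 0 = standing 5 mm proud, 0.005 = fully seated; yellow section, 104 mm from the blue one. Slides along the slope's normal against a friction of about 5 N and stays where it is left.
- seg5 (a joint): How far section 5 of the seal bar is pressed in (m): 0 = standing 5 mm proud, 0.005 = fully seated; yellow section, 130 mm from the blue one. Slides along the slope's normal against a friction of about 5 N and stays where it is left.
- dock: Grey pocket block, fixed: 82 (x) by 68 mm, 63 mm high, on a foot 100 by 80 mm, with a pocket 54 (x) by 40 mm (y) open at the top, its floor 6 mm above the bench. Origin: centre of its underside. The roller hangs in it upright, wheel in the pocket and handle up, its guard plate lying on the block's top, at the start centred and with its x, y along the dock's.
- roller_handle (a point): Centre of the hand roller's orange handle: square bar 24 by 24 mm, 75 mm long along the roller's z. Roller frame: z from wheel to handle, x the rolling direction, y the wheel's axle; it works alike either way round. Below the handle: sprung fork, guard plate, wheel. Hanging in the dock, this point is 130.5 mm above the bench. Whole roller about 0.28 kg (varies).
- spring (a joint): Compression of the roller's fork spring (m): fork and wheel slide towards the handle, 0 = at rest, 0.020 = at its stop. Pushing force along the handle: 4 N at the start, plus 0.6 N per mm (10 N at 10 mm).
- wheel (a joint): Turn of the roller's wheel about its axle (rad), free running, 0 at the start; 22 mm of travel per radian.
- bottle: Bystander, loose: amber bottle with orange cap, 68 mm diameter, 185 mm high, upright; origin at the centre of its underside.
- beaker: Bystander, loose: glass beaker, 84 mm diameter at the rim, 115 mm high; origin at the centre of its underside.
- tube_rack: Bystander, loose: white rack 60 (x) by 130 mm (y) with tubes with blue caps, 102 mm high; origin at the centre of its underside.
- dish: Bystander, loose: low white sample dish 70 by 70 mm, 14 mm high, with red capsules; origin at the centre of its underside.
- strip_mid (a point): Middle of the seal bar's seated face, between strip_start and strip_end. The bar lies midway between two aluminium guide rails along y (250 mm long, 32 mm clear between them, tops 16 mm above the seated face along the normal), so the wheel meets it squarely only with the roller's handle along the slope's normal, tilted 33 degrees from vertical, and its rolling direction along y.
- guard_plate (a point): Centre of the roller's steel guard plate, 70 (x) by 50 (y) by 6 mm, 64.5 mm below the handle's centre with the spring at rest (nearer when compressed).
- wheel_hub (a point): Centre of the roller's black rubber wheel, 44 mm diameter, 22 mm wide, axle along the roller's y: 97.5 mm below the handle's centre with the spring at rest, so the wheel's lowest point is 119.5 mm below the handle's centre.
Things that resemble listed ones, but are neither listed nor needed, are in the scene too. What is shaped like the part that bears roller_handle but green or red is not meant.

How it is judged (in metres and radians):
On the way, in this order (a step that is already met when the one before it is completed fails the run):
1. the roller is lifted out of its dock (z of roller_handle in the frame of dock above 0.2 m), for 0.1 s.
2. the blue section is seated while the last three still stand proud (value of joint seg0 above 0.0035 m and value of joint each of seg3, seg4, seg5 below 0.002 m), for 0.05 s.
3. the first three sections are seated while the last still stands proud (value of joint each of seg0, seg1, seg2 above 0.0035 m and value of joint seg5 below 0.002 m), for 0.05 s.
4. all six sections are seated, and the wheel has rolled (turned by 3 rad or more) (value of joint each of seg0, seg1, seg2, seg3, seg4, seg5 above 0.0035 m and (value of joint wheel above 3 rad or value of joint wheel below -3 rad)), for 0.2 s.
At the end, for the whole second after the job is handed in: All six sections of the seal bar are pressed in by more than 3.5 of their 5 mm; the roller hangs at rest in its dock, its handle within 12 mm of the dock's axis, within 5 mm of its hanging height and within 7 degrees of upright, released (value of joint each of seg0, seg1, seg2, seg3, seg4, seg5 above 0.0035 m and horizontal distance between roller_handle and dock below 0.012 m and z of roller_handle in the frame of dock between 0.1255 and 0.1355 m and angle between roller_handle's own z axis and vertical below 0.12 rad and contact force between roller and the fingers below 0.1 N and linear speed of roller below 0.02 m/s); the robot touches nothing.
It fails at once if the roller's spring is pushed to its stop (more than 19 of its 20 mm) (value of joint spring above 0.019 m).
It fails at once if the fingers or the arm press on the chamber (contact force between any of the fingers, the arm and chamber above 3 N).
It fails at once if a bystander is shifted by more than 25 mm or tipped by more than 20 degrees (distance of any of bottle, beaker, tube_rack, dish from where it was at the start of the episode above 0.025 m or angle between any of bottle, beaker, tube_rack, dish's own z axis and vertical above 0.35 rad).
It also fails if it takes over 54 s, if anything falls off the work surface, if the arm or the gripper's body presses on something with over 40 N, if the wrist force passes 120 N, or if a joint passes its speed limit or range.

## Robot

A 7-joint arm with a two-finger parallel gripper is mounted at the origin on the work surface. World frame = base frame: x ahead of the robot, y to its left, z up, the work surface at z = 0. Lengths are in mm, angles in rad, forces in N, time in s.
With the tool pointing down it reaches from about 400 to 875 mm from the base axis. Payload 19.3 kg.
Tool frame: the origin (TCP) lies on the centre line of the jaws, within the pads' length; the fingertips stand 17 mm ahead of it and the grasp point (between the pads) lies 2 mm behind it; z points along the fingers, y is the line along which they close (so a half turn about z gives the same grasp; the last joint's range is limited). The gripper opens to 85 mm and grips with 20 to 120 N. Pads are 22 mm wide; open, the fingers measure 114 mm over their backs; the gripper's body (76 mm by 85 mm) begins 54 mm behind the grasp point. The pads swing forward as they close: fully open they stand 13 mm farther back than shut.
Start: joints at [1.053, 0.521, -0.036, 1.599, 0.021, 1.021, -0.113], TCP at [270.587, -563.38, 210.091] pointing down, gripper open.
Joint ranges: [-2.91, 2.91], [-0.3, 2.13], [-1.5, 1.42], [0.17, 2.43], [-1.26, 4.41], [0.16, 1.93], [-2.52, 2.52]. Speed limits (rad/s): [1.89, 1.89, 2.39, 2.39, 3.01, 3.01, 3.01].

## Interface

Orientations are given as a unit quaternion [w, x, y, z].
In Python, from workcell import * gives the robot as it stands.
- The arm moves only by the tool apply_moves, never from a script. Its argument "deltas" is a list of rows, each a list of 7 numbers: the turn, a rotation vector about the tool's x, y, z in rad, then the shift along the tool's x, y, z in mm, then the opening, from -1 (shut) to 1 (fully open). In form: [[rx, ry, rz, tx, ty, tz, grip], ...]. A call has 1 to 8 rows; each row shifts and turns the commanded pose from where the row before left it, along the tool's axes as they then stand; what a row does not reach is not made up. A row lasts 1/12 s, in which the tool goes at most 41.7 mm and 7.16 degrees, less where a joint would pass 70% of its speed; a pose out of reach is approached as far as the arm can. A call with a gripper value outside its range is refused whole. The fingers move at their own pace and stop on an object; the grip force is fixed at half the most. Time passes only in rows, so rows that do not move let the fingers close. It gives the time, the measured TCP pose, the force, the opening and the grip force at its end, in the units of the state.
- get_state(): the state, without advancing time (a new reading comes with each control period).
- snapshot(name): name is "scene" or "top" or "wrist"; returns the picture (420x560x3 uint8, blue, green, red); there is no depth.
- camera_info(name): a dict with "mtx" (3x3 intrinsics, pixels), "k1" (the pictures are not rectified: a ray, as slopes to the right and down, at radius r is drawn at 1 + k1 r^2 times it, then the intrinsics apply), "rvec" (rotation vector, rad) and "tvec" (3), from world to camera coordinates, as OpenCV has them; the wrist camera has in their place "hand_eye" (4x4, takes a point from camera to tool coordinates, whose origin is the TCP and whose axes are the flange's). Camera axes: x right, y down, z forward; pixel columns grow to the right and rows downward; lengths in mm; the calibration is good to about 2 mm. A picture is of the moment at which its call begins: read the wrist's pose just before it. camera_info takes no time and is no camera call.
- close_job(): hands the job in; it is judged then, once.
Trained networks look in the newest picture that a camera, given by its name, has taken for a name from the list of things; names that differ only in an ending like _2 or _b are one class to them, and where a whole thing is asked for, a point or a joint stands for the part that bears it (a point fixed in the world has none). Each returns a list of dicts, best first, with "confidence" (0 to 1); they miss things now and then, are a little off and sometimes report something else, mostly with a low value. They report only what shows in the picture. A call takes as long as a camera call. They do not tell look-alikes from the thing itself.
- outline_of(camera, target): "pixels" (420x560 bool, what is visible of it) and "pixel" ([column, row] in pixels, amid what is visible of it).
The state is a dict: "time_s": time; "joint_positions": joint angles; "joint_vel": joint speeds; "joint_efforts": joint torques, N m; "tcp_pos": TCP position; "tcp_rot": TCP orientation; "wrist_force": force on the tool from outside, world axes, zero at the start; "torque": the same for the moment, N m; "finger_gap": finger opening in mm; "grip_force": force on a finger pad.
Only numpy, scipy, OpenCV 4.12 (cv2) and the standard library are available. Lean on these libraries where they do the work, as an engineer would, in place of code of your own. Each camera call takes 0.05 s, during which the arm holds its last target. There are 200 camera calls.

## Working session

There is one attempt and no reset: what is moved stays moved. The work goes in short steps, Python scripts to look and compute and a tool call to move; the robot and the scene stay as the last step left them, time stands still between calls to the robot, and variables do not carry over. Pictures are saved under pics/ and viewed, at most 12 in all, crops included, and the job is handed in when it is done.

Besides the shell and the picture viewer there is one more tool, called after "Request:" by a JSON object that holds its "op" and its "data", one argument or row to a line. apply_moves: Moves the arm, as the interface text tells. Its arguments: {"type":"object","properties":{"deltas":{"type":"array","items":{"type":"array","items":{"type":"number"}}}},"required":["deltas"]}

```bash
mkdir -p pics; ls; cat > h.py <<'E'
from workcell import *
import numpy as np, cv2
from scipy.spatial.transform import Rotation as R
def cam(name):
    c=camera_info(name); K=np.array(c["mtx"],float)
    if "rvec" in c:
        Rm=cv2.Rodrigues(np.array(c["rvec"],float))[0]; t=np.array(c["tvec"],float).ravel()
        return K,c["k1"],Rm,t
    H=np.array(c["hand_eye"],float); s=get_state()
    q=s["tcp_rot"]; Rt=R.from_quat([q[1],q[2],q[3],q[0]]).as_matrix()
    Rwc=Rt@H[:3,:3]; o=Rt@H[:3,3]+np.array(s["tcp_pos"])
    return K,c["k1"],Rwc.T,-Rwc.T@o
def proj(C,P):
    K,k,Rm,t=C
    return cv2.projectPoints(np.atleast_2d(np.array(P,float)),cv2.Rodrigues(Rm)[0],t,K,np.array([k,0,0,0,0.]))[0][:,0]
def ray(C,uv):
    K,k,Rm,t=C
    p=cv2.undistortPoints(np.array([[uv]],float),K,np.array([k,0,0,0,0.]))[0,0]
    d=Rm.T@np.array([p[0],p[1],1]); return -Rm.T@t,d/np.linalg.norm(d)
def onz(C,uv,z):
    o,d=ray(C,uv); return o+d*(z-o[2])/d[2]
def tri(rs):
    A=sum(np.eye(3)-np.outer(d,d) for o,d in rs); b=sum((np.eye(3)-np.outer(d,d))@o for o,d in rs)
    return np.linalg.solve(A,b)
E
python3 - <<'E'
from h import *
ims=[]
for n in ("scene","top"):
    im=snapshot(n); cv2.imwrite(f"pics/{n}0.png",im)
    C=cam(n); print(n,-C[2].T@C[3], C[2][2])
    for t in ("chamber","dock","roller_handle","guard_plate","seg0","bottle","beaker","tube_rack","dish"):
        for o in outline_of(n,t)[:4]:
            ys,xs=np.where(o["pixels"]); print(n,t,round(o["confidence"],2),np.round(o["pixel"]),xs.min(),xs.max(),ys.min(),ys.max(),len(xs))
E
```

```text
pics
scene [1147.46669296  653.60505751  691.19362119] [-0.50447669 -0.67505649 -0.53833262]
scene chamber 0.67 [328. 257.] 269 396 208 318 8389
scene dock 0.51 [241. 186.] 206 244 179 206 159
scene roller_handle 0.8 [177. 193.] 164 189 162 218 787
scene roller_handle 0.78 [225. 157.] 212 238 145 184 284
scene roller_handle 0.69 [274. 149.] 267 283 125 163 391
scene guard_plate 0.56 [276. 158.] 266 284 151 164 219
scene guard_plate 0.52 [233. 179.] 212 239 174 184 81
scene bottle 0.71 [225. 206.] 210 239 163 239 1786
scene beaker 0.95 [249. 278.] 227 270 248 317 2474
scene tube_rack 0.78 [278. 192.] 259 303 161 217 1740
scene dish 0.97 [277. 238.] 261 293 231 252 451
top [ 407.55882473  -64.93348508 1144.42663746] [ 0.16030757 -0.01593428 -0.98693849]
top chamber 0.87 [226. 223.] 190 264 168 271 6739
top dock 0.98 [368. 224.] 351 393 198 241 649
top roller_handle 0.96 [380. 166.] 364 392 152 180 517
top roller_handle 0.95 [376. 216.] 364 391 203 231 522
top roller_handle 0.6 [397. 296.] 383 414 281 309 553
top roller_handle 0.21 [224. 218.] 190 264 168 270 6643
top guard_plate 0.93 [375. 219.] 364 389 202 230 356
top guard_plate 0.91 [376. 169.] 364 391 152 180 388
top guard_plate 0.79 [391. 295.] 382 406 282 308 305
top guard_plate 0.27 [370. 228.] 352 392 199 241 578
top seg0 0.64 [241. 243.] 238 244 238 247 61
top seg0 0.47 [238. 230.] 237 243 227 237 57
top seg0 0.41 [236. 191.] 233 239 187 196 49
top bottle 0.7 [330. 189.] 315 345 170 202 777
top beaker 0.76 [236. 143.] 221 253 128 167 1005
top beaker 0.29 [224. 220.] 190 265 167 271 6731
top tube_rack 0.75 [241. 246.] 238 244 238 247 60
top tube_rack 0.72 [224. 220.] 190 264 168 270 6587
top tube_rack 0.66 [339. 257.] 312 365 245 273 1233
top dish 0.76 [288. 217.] 269 297 203 232 666
```

```bash
python3 - <<'E'
import cv2,numpy as np
a=cv2.imread("pics/top0.png")[90:340,150:450]; cv2.imwrite("pics/top0c.png",cv2.resize(a,None,fx=2.4,fy=2.4,interpolation=cv2.INTER_CUBIC))
b=cv2.imread("pics/scene0.png")[100:340,140:440]; cv2.imwrite("pics/scene0c.png",cv2.resize(b,None,fx=2.5,fy=2.5,interpolation=cv2.INTER_CUBIC))
E
```

```text
(no output)
```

View pics/top0c.png

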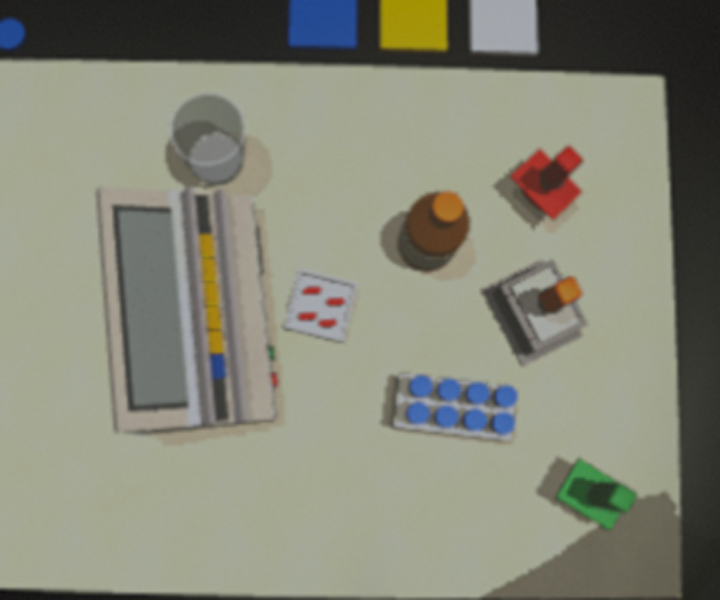

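View pics/scene0c.png

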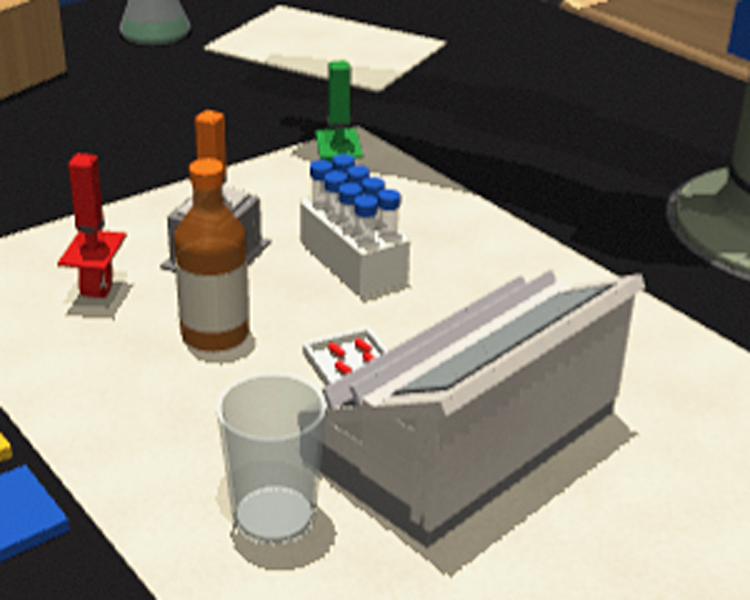

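The top view shows the orange handle in the dock at crop (568,290), with red and green decoys on either side. The chamber is at left: blue section at (218,365), yellow sections up to (207,245). The dish stands between the chamber and the rack/bottle. Next, turning these into positions.

```bash
python3 - <<'E'
from h import *
C=cam("top"); im=cv2.imread("pics/top0.png"); S=cam("scene"); ims=cv2.imread("pics/scene0.png")
f=lambda x,y:(150+x/2.4,90+y/2.4)
hsv=cv2.cvtColor(im,cv2.COLOR_BGR2HSV)
def blob(lo,hi,x0,x1,y0,y1):
    m=cv2.inRange(hsv,lo,hi); k=np.zeros_like(m);k[y0:y1,x0:x1]=m[y0:y1,x0:x1]
    ys,xs=np.where(k>0); return xs,ys
# handle: triangulate top tip
print("handle top z168",onz(C,f(569,289),168), "scene ray:",onz(S,(140+210/2.5,100+114/2.5),168))
for n,p in (("foot L",(485,290)),("foot B",(522,362)),("foot R",(586,322)),):
    print(n,onz(C,f(*p),0)[:2])
for n,p in (("top T",(547,262)),("top L",(503,295)),("top R",(582,318))):
    print(n,onz(C,f(*p),63)[:2])
xs,ys=blob((18,120,80),(35,255,255),220,250,170,245)
print("yellow",len(xs)); p=np.c_[xs,ys].astype(np.float32); l=cv2.fitLine(p,cv2.DIST_L2,0,.01,.01).ravel();print(l, xs.mean(),ys.mean(),ys.min(),ys.max())
xb,yb=blob((100,120,60),(130,255,255),225,255,225,255); print("blue",len(xb),xb.mean(),yb.mean())
for z in (60,80,100):
    a=onz(C,(xs.mean(),ys.mean()),z);b=onz(C,(xb.mean(),yb.mean()),z);print(z,a,b,np.linalg.norm(a-b),"expect78",np.degrees(np.arctan2(*(b-a)[1::-1])))
for n,p in (("c tl",(98,188)),("c bl",(117,431)),("right bot",(276,420))):
    print(n,onz(C,f(*p),140)[:2],onz(C,f(*p),0)[:2])
for n,p,z in (("bottle cap",(448,206),185),("beaker rim",(208,130),115),("dish",(320,307),14),("rack",(462,405),102)):
    print(n,onz(C,f(*p),z)[:2])
s=get_state();print(s["time_s"],s["finger_gap"],s["tcp_rot"],R.from_quat(np.roll(s["tcp_rot"],-1)).as_matrix())
print(camera_info("wrist"))
E
```

```text
handle top z168 [ 571.78701175 -329.90898747  168.        ] scene ray: [ 573.20839596 -326.64833473  168.        ]
foot L [ 596.67262243 -276.14878987]
foot B [ 513.59749706 -318.70738034]
foot R [ 561.53617475 -394.92564101]
top T [ 619.21389702 -334.22301793]
top L [ 581.13857564 -284.44954617]
top R [ 557.41345728 -372.35304872]
yellow 284
[9.5854662e-02 9.9539536e-01 2.3751056e+02 2.1184155e+02] 237.5105633802817 211.84154929577466 187 236
blue 44 240.29545454545453 242.27272727272728
60 [577.42837628  36.60374525  60.        ] [497.74191309  26.56214433  60.        ] 80.31666181654369 expect78 -172.81779311173474
80 [574.29548475  34.73110164  80.        ] [496.07867308  24.87469723  80.        ] 78.835387582914 expect78 -172.81779311173472
100 [571.16259321  32.85845804 100.        ] [494.41543307  23.18725012 100.        ] 77.35411334928426 expect78 -172.81779311173474
c tl [671.46220043 149.19406752] [708.24584516 179.03980861]
c bl [423.47047324 116.9549726 ] [425.68828658 142.30713186]
right bot [438.07676759 -40.85058262] [442.33045008 -37.49383538]
bottle cap [ 649.225350
[... 207 characters left out ...]
] [[ 9.01415263e-01  4.32955568e-01  1.58739926e-05]
 [ 4.32955568e-01 -9.01415262e-01 -4.64242177e-05]
 [-5.79056431e-06  4.87202319e-05 -9.99999999e-01]]
{'mtx': array([[294.84512636,   0.        , 279.11306512],
       [  0.        , 294.84512636, 210.34005255],
       [  0.        ,   0.        ,   1.        ]]), 'k1': -0.02465982194672949, 'hand_eye': array([[ 9.09820537e-05, -9.50601356e-01, -3.10414327e-01,
         7.96682987e+01],
       [ 9.99999939e-01, -1.81302194e-05,  3.48620053e-04,
         3.78918689e-01],
       [-3.37026575e-04, -3.10414340e-01,  9.50601296e-01,
        -1.62876973e+02],
       [ 0.00000000e+00,  0.00000000e+00,  0.00000000e+00,
         1.00000000e+00]])}
```

Request:
{"op": "apply_moves", "data": {
  "deltas": [
    [0,0,0,0,0,-27,1],
    [0,0,0,15,-3,-27,1],
    [0,0,0,30,-7,-26,1],
    [0,0,0,34,-8,0,1],
    [0,0,0,34,-8,0,1],
    [0,0,0,34,-8,0,1],
    [0,0,0,34,-8,0,1],
    [0,0,0,34,-8,0,1]
  ]
}}

```text
time_s: 1.67
tcp_pos: [443.9, -424.0, 290.3]
tcp_rot: [0.0, 0.975, 0.222, 0.0]
wrist_force: [-0.1, -0.3, -0.5]
finger_gap: 85.7
grip_force: 0.0
```

Request:
{"op": "apply_moves", "data": {
  "deltas": [
    [0,0,0,34,-8,0,1],
    [0,0,0,34,-8,0,1],
    [0,0,0,34,-8,0,1],
    [0,0,0,34,-8,0,1],
    [0,0,0,22,-1,0,1],
    [0,0,-0.1164,0,0,0,1],
    [0,0,-0.1164,0,0,0,1],
    [0,0,-0.1164,0,0,0,1]
  ]
}}

```text
time_s: 2.33
tcp_pos: [571.2, -326.6, 289.8]
tcp_rot: [-0.0, 0.92, 0.391, -0.0]
wrist_force: [-0.3, -0.3, 0.3]
finger_gap: 85.5
grip_force: 0.0
```

Request:
{"op": "apply_moves", "data": {
  "deltas": [
    [0,0,-0.1164,0,0,0,1],
    [0,0,-0.1164,0,0,0,1],
    [0,0,-0.1164,0,0,0,1],
    [0,0,-0.1164,0,0,0,1],
    [0,0,-0.1164,0,0,0,1],
    [0,0,-0.1164,0,0,0,1],
    [0,0,-0.1164,0,0,0,1],
    [0,0,-0.1164,0,0,0,1]
  ]
}}

```text
time_s: 3.0
tcp_pos: [570.8, -327.2, 290.1]
tcp_rot: [-0.0, 0.647, 0.762, -0.0]
wrist_force: [-0.7, -0.4, 0.5]
finger_gap: 85.5
grip_force: 0.0
```

Request:
{"op": "apply_moves", "data": {
  "deltas": [
    [0,0,-0.1164,0,0,0,1],
    [0,0,-0.1164,0,0,0,1],
    [0,0,-0.1164,0,0,0,1],
    [0,0,0,0,0,0,1]
  ]
}}

```text
time_s: 3.33
tcp_pos: [570.8, -327.2, 290.0]
tcp_rot: [-0.0, 0.505, 0.863, 0.0]
wrist_force: [-0.6, -0.4, 0.8]
finger_gap: 85.4
grip_force: 0.0
```

```bash
python3 - <<'E'
from h import *
s=get_state(); print(s["tcp_pos"],s["joint_positions"]); print(R.from_quat(np.roll(s["tcp_rot"],-1)).as_matrix().round(3))
im=snapshot("wrist"); cv2.imwrite("pics/w1.png",im)
for t in ("dock","roller_handle","guard_plate"):
    for o in outline_of("wrist",t)[:2]:
        ys,xs=np.where(o["pixels"]); print(t,round(o["confidence"],2),np.round(o["pixel"]),xs.min(),xs.max(),ys.min(),ys.max(),len(xs))
E
```

```text
[ 570.78486836 -327.19242143  289.96496738] [ 0.72912522  0.54658306 -0.4802315   1.38654467  0.25389296  1.26975541
  0.74600041]
[[-0.49   0.872 -0.   ]
 [ 0.872  0.49   0.   ]
 [ 0.     0.    -1.   ]]
dock 0.65 [281. 155.] 249 314 143 203 1698
roller_handle 0.95 [366. 234.] 337 395 207 268 2238
roller_handle 0.91 [117. 138.] 63 157 110 166 2922
guard_plate 0.92 [281. 171.] 255 308 160 198 1433
guard_plate 0.88 [356. 223.] 335 387 207 248 1305
```

View pics/w1.png

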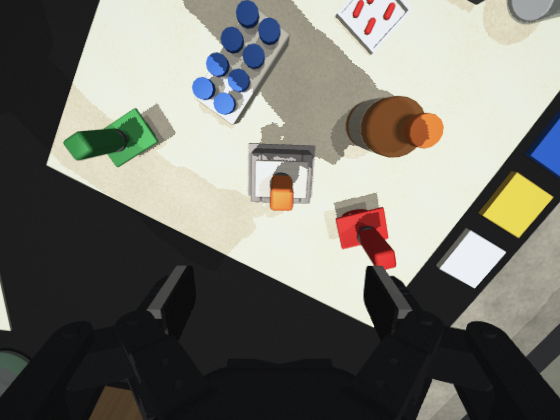

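The wrist view shows the orange handle in the dock at (281,195), square to the image, with the decoys well clear. Refining its position and yaw.

```bash
python3 - <<'E'
from h import *
C=cam("wrist"); im=cv2.imread("pics/w1.png")
hsv=cv2.cvtColor(im,cv2.COLOR_BGR2HSV); sub=hsv[165:215,262:302]
m=((hsv[...,0]>4)&(hsv[...,0]<22)&(hsv[...,1]>140)&(hsv[...,2]>170)).astype(np.uint8); k=np.zeros_like(m);k[165:220,255:310]=m[165:220,255:310]
ys,xs=np.where(k);print(len(xs),xs.min(),xs.max(),ys.min(),ys.max())
r=cv2.minAreaRect(np.c_[xs,ys].astype(np.float32));print(r)
print("top c",onz(C,(xs.mean(),ys.mean()),168))
for c in cv2.boxPoints(r): print(onz(C,c,168)[:2])
# dock block top contour
for n,p in (("foot",0),("top",63)): pass
g=cv2.resize(im[125:225,225:340],None,fx=5.2,fy=5.2,interpolation=cv2.INTER_CUBIC); cv2.imwrite("pics/w1c.png",g)
E
```

```text
451 270 292 189 209
((281.0, 199.0), (20.0, 22.0), 90.0)
top c [ 573.41055753 -328.06504232  168.        ]
[ 558.83070119 -324.12035605]
[ 577.97834658 -313.58653798]
[ 588.28235713 -331.73681286]
[ 568.71357665 -342.50235826]
```

View pics/w1c.png

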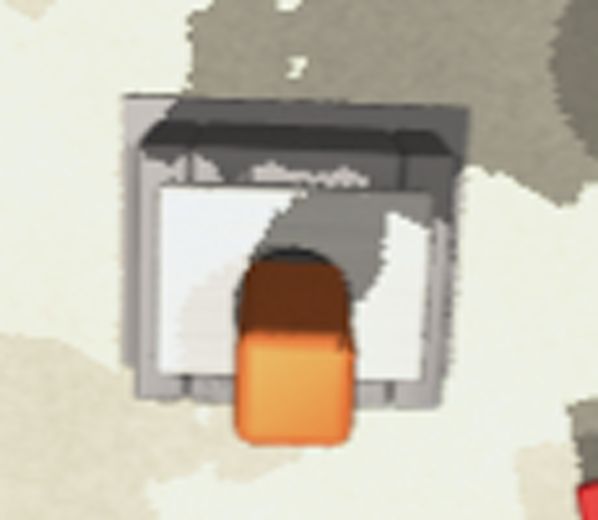

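Request:
{"op": "apply_moves", "data": {
  "deltas": [
    [0,0,0.033,-2,1.5,15,1],
    [0,0,0,0,0,25,1],
    [0,0,0,0,0,25,1],
    [0,0,0,0,0,25,1],
    [0,0,0,0,0,25,1],
    [0,0,0,0,0,25,1],
    [0,0,0,0,0,21,1],
    [0,0,0,0,0,0,0]
  ]
}}

```text
time_s: 4.2
tcp_pos: [571.3, -327.2, 125.1]
tcp_rot: [-0.003, 0.522, 0.853, -0.0]
wrist_force: [-0.5, 0.1, 0.1]
finger_gap: 75.7
grip_force: 0.0
```

Request:
{"op": "apply_moves", "data": {
  "deltas": [
    [0,0,0,0,0,0,-1],
    [0,0,0,0,0,0,-1],
    [0,0,0,0,0,0,-1],
    [0,0,0,0,0,0,-1],
    [0,0,0,0,0,0,-1],
    [0,0,0,0,0,0,-1]
  ]
}}

```text
time_s: 4.7
tcp_pos: [573.8, -328.3, 130.0]
tcp_rot: [0.001, 0.522, 0.853, 0.0]
wrist_force: [2.0, -1.7, 2.6]
finger_gap: 22.2
grip_force: 64.6
```

Request:
{"op": "apply_moves", "data": {
  "deltas": [
    [0,0,0,0,0,-8,-1],
    [0,0,0,0,0,-16,-1],
    [0,0,0,0,0,-24,-1],
    [0,0,0,0,0,-24,-1],
    [0,0,0,0,0,-24,-1],
    [0,0,0,0,0,-24,-1],
    [0,0,0,0,0,-20,-1],
    [0,0,0,0,0,0,-1]
  ]
}}

```text
time_s: 5.37
tcp_pos: [574.3, -328.5, 273.7]
tcp_rot: [0.003, 0.522, 0.853, 0.0]
wrist_force: [0.4, 0.3, -2.8]
finger_gap: 22.3
grip_force: 64.0
```

```bash
python3 - <<'E'
from h import *
s=get_state(); print(s["tcp_pos"],s["tcp_rot"],s["wrist_force"])
C=cam("wrist"); im=snapshot("wrist"); cv2.imwrite("pics/w2.png",im)
Rm=R.from_quat(np.roll(s["tcp_rot"],-1)).as_matrix();T=np.array(s["tcp_pos"])
# predicted guard plate corners & handle top, assuming handle centre 2mm behind tcp
for l,pts in (("plate",[(25*a,35*b,64.5-3-2) for a,b in((1,1),(1,-1),(-1,-1),(-1,1))]),("top",[(12*a,12*b,-39.5) for a,b in((1,1),(1,-1),(-1,-1),(-1,1))])):
    q=proj(C,[T+Rm@np.array(p) for p in pts]);print(l,q.round(1).tolist())
    cv2.polylines(im,[q.round().astype(int)],True,(0,255,0),1)
cv2.imwrite("pics/w2o.png",cv2.resize(im[150:420,150:420],None,fx=2.2,fy=2.2,interpolation=cv2.INTER_CUBIC))
E
```

```text
[ 574.26169846 -328.47710925  273.69463273] [2.50231721e-03 5.21616557e-01 8.53176340e-01 1.95296843e-04] [ 0.37790058  0.27027204 -2.80213321]
plate [[324.3, 187.7], [233.9, 187.7], [236.8, 246.6], [321.4, 246.6]]
top [[304.6, 264.9], [253.4, 264.9], [254.8, 308.0], [303.2, 308.1]]
```

View pics/w2o.png

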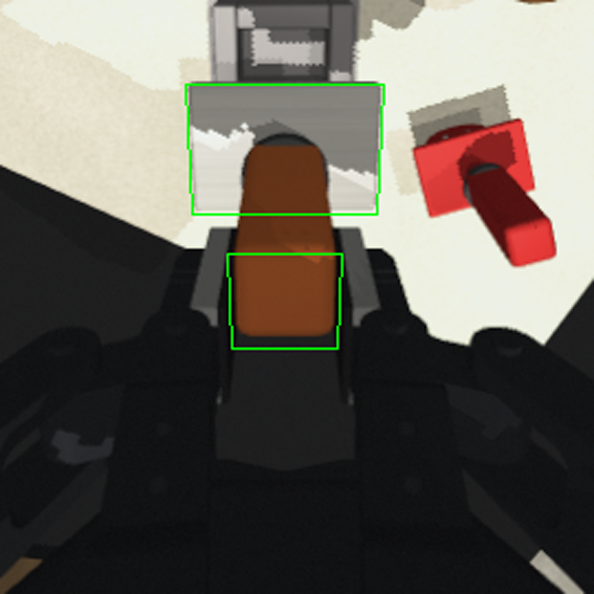

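Request:
{"op": "apply_moves", "data": {
  "deltas": [
    [0,0,0,0,0,-20,-1],
    [0,0,0,12,6,-20,-1],
    [0,0,0,28,14,0,-1],
    [0,0,0,28,14,0,-1],
    [0,0,0,28,14,0,-1],
    [0,0,0,28,14,0,-1],
    [0,0,0,28,14,0,-1],
    [0,0,0,28,14,0,-1]
  ]
}}

```text
time_s: 6.08
tcp_pos: [570.2, -125.5, 308.0]
tcp_rot: [-0.001, 0.522, 0.853, -0.0]
wrist_force: [0.6, 0.4, -2.3]
finger_gap: 22.4
grip_force: 63.9
```

Request:
{"op": "apply_moves", "data": {
  "deltas": [
    [0,0,0,28,14,0,-1],
    [0,0,0,28,14.5,0,-1],
    [0,0,0.116,0,0,0,-1],
    [0,0,0.116,0,0,0,-1],
    [0,0,0.115,0,0,0,-1],
    [0,0.115,0,0,0,0,-1],
    [0,0.115,0,0,0,0,-1],
    [0,0.115,0,0,0,0,-1]
  ]
}}

```text
time_s: 6.75
tcp_pos: [571.0, -63.3, 309.3]
tcp_rot: [-0.13, 0.65, 0.739, 0.115]
wrist_force: [-1.2, 0.0, -4.0]
finger_gap: 22.4
grip_force: 63.9
```

Request:
{"op": "apply_moves", "data": {
  "deltas": [
    [0,0.115,0,0,0,0,-1],
    [0,0.115,0,0,0,0,-1],
    [0,0,0,-12,0,18,-1],
    [0,0,0,-12,0,18,-1],
    [0,0,0,-11,0,18,-1],
    [0,0,0,0,0,0,-1],
    [0,0,0,0,0,0,-1]
  ]
}}

```text
time_s: 7.33
tcp_pos: [570.3, -63.9, 244.0]
tcp_rot: [-0.214, 0.634, 0.719, 0.187]
wrist_force: [0.0, 0.1, -2.2]
finger_gap: 22.4
grip_force: 63.9
```

```bash
python3 - <<'E'
from h import *
s=get_state(); print(s["tcp_pos"],s["joint_positions"]); print(R.from_quat(np.roll(s["tcp_rot"],-1)).as_matrix().round(3))
im=snapshot("wrist"); cv2.imwrite("pics/w3.png",im)
for t in ("chamber","seg0"):
    for o in outline_of("wrist",t)[:3]:
        ys,xs=np.where(o["pixels"]); print(t,round(o["confidence"],2),np.round(o["pixel"]),xs.min(),xs.max(),ys.min(),ys.max(),len(xs))
E
```

```text
[570.27727675 -63.89477109 243.98416017] [ 0.68205607  0.63505515 -0.58423733  1.5399586  -0.2284086   1.23691494
  0.38392108]
[[-0.105  0.992 -0.071]
 [ 0.832  0.126  0.54 ]
 [ 0.545 -0.002 -0.838]]
chamber 0.68 [285. 148.] 170 396 83 245 28872
chamber 0.66 [272. 183.] 262 282 178 187 193
seg0 0.65 [294. 182.] 283 304 177 187 220
seg0 0.62 [340. 186.] 326 348 178 194 360
seg0 0.57 [253. 181.] 240 261 178 187 196
```

View pics/w3.png

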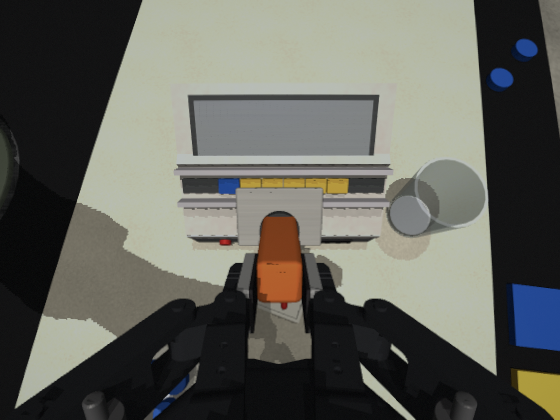

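The wrist view shows the bar at rows 178–194: blue at columns 219–240, the last yellow ending at column 348, the guard plate over its middle. Next, fitting the bar's place in the tool frame.

```bash
cat >> h.py <<'E'
def bar(im,C,s,plot=None):
    hsv=cv2.cvtColor(im,cv2.COLOR_BGR2HSV); H,S,V=[hsv[...,i].astype(int) for i in range(3)]
    b=((H>100)&(H<130)&(S>120)&(V>60)); y=((H>18)&(H<34)&(S>120)&(V>90))
    out=[]
    for m in (b,y):
        n,l,st,ce=cv2.connectedComponentsWithStats(m.astype(np.uint8))
        for i in range(1,n):
            if st[i,4]>40: out.append(("b" if m is b else "y",st[i].tolist(),ce[i].round(1).tolist()))
    return b,y,out
E
python3 - <<'E'
from h import *
im=cv2.imread("pics/w3.png"); C=cam("wrist"); s=get_state()
b,y,out=bar(im,C,s)
for o in out: print(o)
g=cv2.cvtColor(im,cv2.COLOR_BGR2GRAY)
for c in (195,205,228,337,365,375): print(c,g[160:212,c].tolist())
r=186; print(im[r,214:245].tolist()); print(im[r,322:354].tolist())
E
```

```text
('b', [515, 39, 23, 18, 317], [526.2, 47.4])
('b', [490, 68, 24, 20, 367], [501.3, 77.4])
('b', [218, 178, 22, 16, 307], [227.7, 185.1])
('b', [512, 283, 48, 68, 2872], [536.3, 316.6])
('b', [169, 378, 17, 17, 132], [178.6, 387.4])
('b', [153, 402, 17, 17, 127], [159.6, 408.4])
('y', [240, 178, 43, 10, 381], [260.7, 182.5])
('y', [284, 178, 65, 16, 728], [320.2, 183.8])
('y', [517, 370, 43, 50, 1409], [541.2, 389.9])
195 [187, 187, 187, 185, 93, 76, 77, 112, 103, 105, 149, 163, 162, 162, 159, 122, 86, 84, 68, 51, 51, 54, 53, 52, 52, 53, 53, 59, 57, 59, 59, 58, 66, 121, 179, 181, 181, 176, 133, 103, 103, 108, 135, 160, 160, 160, 155, 131, 164, 165, 163, 164]
205 [187, 187, 187, 184, 104, 76, 79, 117, 102, 107, 149, 164, 164, 163, 161, 122, 84, 81, 39, 52, 52, 54, 54, 52, 52, 54, 60, 60, 57, 58, 59, 59, 75, 143, 181, 181, 181, 175, 129, 103, 103, 108, 136, 161, 161, 161, 155, 114, 86, 103, 163, 163]
228 [187, 188, 188, 180, 95, 76, 83, 123, 102, 109, 151, 165, 165, 165, 160, 121, 85, 82, 40, 54, 63, 62, 63, 69, 69, 68, 68, 67, 67, 67, 67, 68, 68, 87, 146, 162, 161, 156, 120, 102, 102, 
[... 1069 characters left out ...]
 [143, 72, 35], [143, 72, 36], [143, 71, 35], [142, 71, 34], [143, 71, 35], [143, 72, 36], [131, 66, 34], [90, 55, 42], [47, 105, 121], [63, 152, 178], [61, 149, 177], [62, 150, 177], [61, 149, 177]]
[[62, 153, 181], [63, 153, 181], [62, 153, 181], [59, 145, 172], [44, 110, 130], [44, 111, 133], [61, 151, 180], [62, 152, 181], [61, 152, 181], [62, 152, 181], [61, 152, 180], [62, 152, 181], [61, 152, 180], [62, 152, 181], [62, 151, 181], [62, 152, 181], [62, 152, 181], [62, 152, 181], [62, 152, 181], [62, 153, 181], [62, 152, 181], [62, 153, 181], [61, 152, 181], [62, 153, 181], [62, 154, 181], [57, 134, 157], [55, 88, 99], [60, 61, 59], [59, 61, 59], [59, 60, 59], [58, 60, 58], [56, 57, 55]]
```

```bash
python3 - <<'E'
from h import *
C=cam("wrist"); s=get_state(); Rm=R.from_quat(np.roll(s["tcp_rot"],-1)).as_matrix();T=np.array(s["tcp_pos"])
K,k,Rc,t=C
o,d=ray(C,(282.9,185.7)); zc=Rc[2]
for D in (348,351.6,355):
    P=o+d*D/(d@zc); print(D,P.round(1),"tool",(Rm.T@(P-T)).round(1))
Ct=cam("top"); im=cv2.imread("pics/top0.png")
# top: proud face mid of bar: average yellow sec1..5 centre(78mm) & blue(0) -> mid 65
a=np.array([237.51,211.84]);b=np.array([240.3,242.27]); m=b+(a-b)*65/78
ot,dt=ray(Ct,m); P=tri([(o,d),(ot,dt)]); print("tri",P.round(1),(Rm.T@(P-T)).round(1), proj(Ct,[o+d*351.6/(d@zc)]),m)
E
```

```text
348 [564.2  30.5  96.8] tool [ -1.6   4.6 176.6]
351.6 [564.1  31.7  93.4] tool [ -2.5   4.7 180.1]
355 [564.   32.9  90.2] tool [ -3.2   4.7 183.5]
tri [562.2  33.8  84.1] [ -5.6   3.  189.2] [[238.0907251 214.9964654]] [237.975      216.91166667]
```

Request:
{"op": "apply_moves", "data": {
  "deltas": [
    [0,0,0,0,-12,0,-1],
    [0,0,0,0,-27,0,-1],
    [0,0,0,0,-27,0,-1],
    [0,0,0,-1,-27,0,-1],
    [0,0,0,-2,0,16,-1],
    [0,0,0,0,0,20,-1],
    [0,0,0,0,0,12,-1],
    [0,0,0,0,0,0,-1]
  ]
}}

```text
time_s: 8.15
tcp_pos: [475.2, -51.2, 202.6]
tcp_rot: [-0.213, 0.633, 0.72, 0.187]
wrist_force: [0.4, -0.2, -2.7]
finger_gap: 22.6
grip_force: 64.0
```

```bash
python3 - <<'E'
from h import *
s=get_state(); C=cam("wrist");im=snapshot("wrist"); cv2.imwrite("pics/w4.png",im)
Rm=R.from_quat(np.roll(s["tcp_rot"],-1)).as_matrix();T=np.array(s["tcp_pos"]);print(T,s["wrist_force"],s["time_s"]);print(Rm.round(3))
b,y,out=bar(im,C,s)
for o in out:
    if 100<o[2][1]<230: print(o)
# predicted outline of the bar and wheel axis line if perfectly centred, for proud-plane depths
for z in (130,133,136): print(z,proj(C,[T+Rm@np.array([x,yy,z]) for x in(9,0,-9) for yy in (60,)]).round(1).tolist())
cv2.imwrite("pics/w4c.png",cv2.resize(im[130:280,160:480],None,fx=2.5,fy=2.5,interpolation=cv2.INTER_CUBIC))
E
```

```text
[475.19156662 -51.19871821 202.56340085] [ 0.41937449 -0.21738587 -2.67982077] 8.15
[[-0.107  0.992 -0.07 ]
 [ 0.832  0.128  0.54 ]
 [ 0.544 -0.001 -0.839]]
('y', [323, 186, 125, 18, 2168], [383.9, 194.5])
130 [[337.8, 186.1], [337.2, 194.6], [336.7, 203.0]]
133 [[337.2, 185.4], [336.7, 193.9], [336.2, 202.2]]
136 [[336.7, 184.8], [336.2, 193.2], [335.7, 201.4]]
```

View pics/w4c.png

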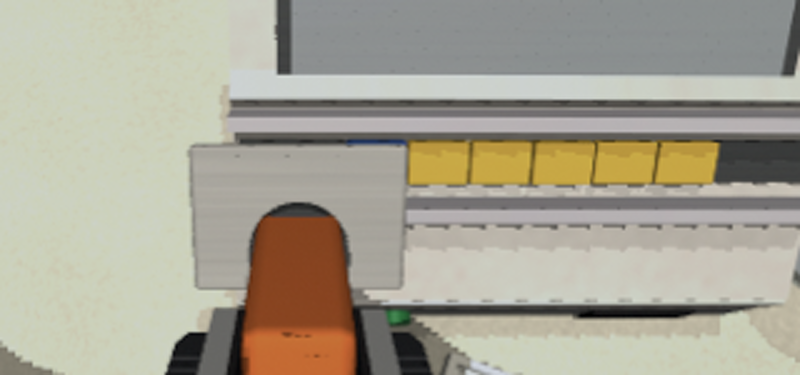

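Yellow band centred at row 194.5, the wheel axis predicted at 193.4: within about 1 mm laterally, and yaw is good. Going down onto the end block, using force.

Request:
{"op": "apply_moves", "data": {
  "deltas": [
    [0,0,0,-0.7,0,4,-1],
    [0,0,0,0,0,4,-1],
    [0,0,0,0,0,4,-1],
    [0,0,0,0,0,2,-1],
    [0,0,0,0,0,0,-1]
  ]
}}

```text
time_s: 8.62
tcp_pos: [474.8, -45.2, 190.5]
tcp_rot: [-0.213, 0.634, 0.72, 0.187]
wrist_force: [-0.1, -1.3, -2.1]
finger_gap: 22.6
grip_force: 63.9
```

Request:
{"op": "apply_moves", "data": {
  "deltas": [
    [0,0,0,0,0,2,-1],
    [0,0,0,0,0,0,-1]
  ]
}}

```text
time_s: 8.78
tcp_pos: [474.7, -44.2, 188.9]
tcp_rot: [-0.213, 0.634, 0.72, 0.187]
wrist_force: [0.1, -0.4, -2.9]
finger_gap: 22.6
grip_force: 63.9
```

Request:
{"op": "apply_moves", "data": {
  "deltas": [
    [0,0,0,0,0,2,-1],
    [0,0,0,0,0,0,-1]
  ]
}}

```text
time_s: 8.95
tcp_pos: [474.8, -43.4, 187.4]
tcp_rot: [-0.213, 0.634, 0.72, 0.188]
wrist_force: [-0.1, -2.3, 2.1]
finger_gap: 22.6
grip_force: 64.7
```

Request:
{"op": "apply_moves", "data": {
  "deltas": [
    [0,0,0,0,0,2,-1],
    [0,0,0,0,0,0,-1]
  ]
}}

```text
time_s: 9.12
tcp_pos: [474.7, -42.2, 185.6]
tcp_rot: [-0.213, 0.634, 0.72, 0.188]
wrist_force: [-0.2, -2.9, 2.9]
finger_gap: 22.3
grip_force: 64.9
```

Request:
{"op": "apply_moves", "data": {
  "deltas": [
    [0,0,0,0,0,2,-1],
    [0,0,0,0,0,2,-1],
    [0,0,0,0,0,2,-1],
    [0,0,0,0,0,0,-1],
    [0,0,0,0,0,0,-1]
  ]
}}

```text
time_s: 9.53
tcp_pos: [474.2, -39.0, 180.6]
tcp_rot: [-0.213, 0.634, 0.72, 0.187]
wrist_force: [0.4, -5.6, 5.8]
finger_gap: 22.2
grip_force: 65.3
```

Request:
{"op": "apply_moves", "data": {
  "deltas": [
    [0,0,0,0,3,0,-1],
    [0,0,0,0,5,0,-1],
    [0,0,0,0,5,0,-1],
    [0,0,0,0,5,0,-1],
    [0,0,0,0,5,0,-1],
    [0,0,0,0,5,0,-1],
    [0,0,0,0,5,0,-1],
    [0,0,0,0,0,0,-1]
  ]
}}

```text
time_s: 10.2
tcp_pos: [507.2, -34.6, 180.6]
tcp_rot: [-0.213, 0.634, 0.72, 0.187]
wrist_force: [-0.5, -6.4, 7.3]
finger_gap: 22.3
grip_force: 65.3
```

```bash
python3 - <<'E'
from h import *
s=get_state(); C=cam("wrist");im=snapshot("wrist"); cv2.imwrite("pics/w5.png",im)
Rm=R.from_quat(np.roll(s["tcp_rot"],-1)).as_matrix();T=np.array(s["tcp_pos"]);print(T,s["wrist_force"],s["time_s"]);print(Rm.round(3))
print("tool-frame contact force",(Rm.T@(np.array(s["wrist_force"])-[0.2,0,-2.8])).round(2))
b,y,out=bar(im,C,s)
for o in out:
    if 100<o[2][1]<250: print(o)
for z in (114-9,):
  print(proj(C,[T+Rm@np.array([x,60,z]) for x in(9,0,-9)]).round(1).tolist())
cv2.imwrite("pics/w5c.png",cv2.resize(im[130:280,160:480],None,fx=2.5,fy=2.5,interpolation=cv2.INTER_CUBIC))
E
```

```text
[507.20530942 -34.64190372 180.5592737 ] [-0.49388857 -6.423749    7.31980266] 10.2
[[-0.106  0.992 -0.069]
 [ 0.832  0.127  0.54 ]
 [ 0.544 -0.    -0.839]]
tool-frame contact force [  0.23  -1.5  -11.91]
('y', [324, 190, 103, 20, 1851], [374.6, 199.3])
[[342.8, 192.3], [342.2, 201.5], [341.6, 210.5]]
```

View pics/w5c.png

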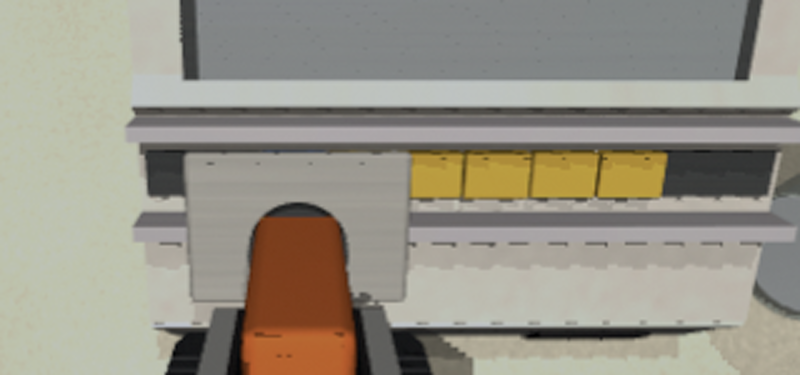

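Request:
{"op": "apply_moves", "data": {
  "deltas": [
    [0,0,0,0,0,0,-1],
    [0,0,0,0,0,0,-1],
    [0,0,0,0,0,0,-1]
  ]
}}

```text
time_s: 10.5
tcp_pos: [506.8, -34.9, 180.6]
tcp_rot: [-0.213, 0.634, 0.72, 0.187]
wrist_force: [-0.3, -5.3, 6.0]
finger_gap: 22.4
grip_force: 65.3
```

Request:
{"op": "apply_moves", "data": {
  "deltas": [
    [0,0,0,0,-2,0,-1],
    [0,0,0,0,-2,0,-1],
    [0,0,0,0,0,0,-1]
  ]
}}

```text
time_s: 10.75
tcp_pos: [502.8, -35.5, 180.7]
tcp_rot: [-0.213, 0.634, 0.72, 0.187]
wrist_force: [0.9, -4.9, 6.7]
finger_gap: 22.4
grip_force: 65.3
```

Request:
{"op": "apply_moves", "data": {
  "deltas": [
    [0,0,0,0,4,0,-1],
    [0,0,0,0,4,0,-1],
    [0,0,0,0,4,0,-1],
    [0,0,0,0,4,0,-1],
    [0,0,0,0,4,0,-1],
    [0,0,0,0,4,0,-1],
    [0,0,0,0,4,0,-1],
    [0,0,0,0,0,0,-1]
  ]
}}

```text
time_s: 11.42
tcp_pos: [531.3, -31.7, 180.7]
tcp_rot: [-0.213, 0.634, 0.72, 0.188]
wrist_force: [0.3, -6.0, 6.3]
finger_gap: 22.3
grip_force: 65.3
```

Request:
{"op": "apply_moves", "data": {
  "deltas": [
    [0,0,0,0,4,0,-1],
    [0,0,0,0,4,0,-1],
    [0,0,0,0,4,0,-1],
    [0,0,0,0,4,0,-1],
    [0,0,0,0,4,0,-1],
    [0,0,0,0,4,0,-1],
    [0,0,0,0,2,0,-1],
    [0,0,0,0,0,0,-1]
  ]
}}

```text
time_s: 12.08
tcp_pos: [556.8, -28.5, 180.6]
tcp_rot: [-0.213, 0.634, 0.72, 0.188]
wrist_force: [0.3, -6.5, 6.4]
finger_gap: 22.7
grip_force: 65.3
```

Request:
{"op": "apply_moves", "data": {
  "deltas": [
    [0,0,0,0,2,0,-1],
    [0,0,0,0,4,0,-1],
    [0,0,0,0,4,0,-1],
    [0,0,0,0,4,0,-1],
    [0,0,0,0,4,0,-1],
    [0,0,0,0,4,0,-1],
    [0,0,0,0,4,0,-1],
    [0,0,0,0,2,0,-1]
  ]
}}

```text
time_s: 12.75
tcp_pos: [584.5, -25.0, 180.6]
tcp_rot: [-0.213, 0.634, 0.72, 0.187]
wrist_force: [-1.2, -5.6, 5.9]
finger_gap: 22.8
grip_force: 65.3
```

Request:
{"op": "apply_moves", "data": {
  "deltas": [
    [0,0,0,0,2,0,-1],
    [0,0,0,0,4,0,-1],
    [0,0,0,0,4,0,-1],
    [0,0,0,0,4,0,-1],
    [0,0,0,0,4,0,-1],
    [0,0,0,0,4,0,-1],
    [0,0,0,0,4,0,-1],
    [0,0,0,0,0,0,-1]
  ]
}}

```text
time_s: 13.42
tcp_pos: [610.3, -21.6, 180.6]
tcp_rot: [-0.213, 0.634, 0.72, 0.187]
wrist_force: [-0.3, -6.2, 6.5]
finger_gap: 22.6
grip_force: 65.3
```

Request:
{"op": "apply_moves", "data": {
  "deltas": [
    [0,0,0,0,4,0,-1],
    [0,0,0,0,4,0,-1],
    [0,0,0,0,4,0,-1],
    [0,0,0,0,4,0,-1],
    [0,0,0,0,4,0,-1],
    [0,0,0,0,4,0,-1],
    [0,0,0,0,2,0,-1],
    [0,0,0,0,0,0,-1]
  ]
}}

```text
time_s: 14.08
tcp_pos: [636.3, -18.4, 180.6]
tcp_rot: [-0.213, 0.634, 0.72, 0.188]
wrist_force: [1.0, -5.5, 5.9]
finger_gap: 22.2
grip_force: 65.3
```

```bash
python3 - <<'E'
from h import *
s=get_state(); C=cam("wrist");im=snapshot("wrist"); cv2.imwrite("pics/w6.png",im)
Rm=R.from_quat(np.roll(s["tcp_rot"],-1)).as_matrix();T=np.array(s["tcp_pos"]);print(T,s["wrist_force"],s["time_s"])
print("tool-frame contact force",(Rm.T@(np.array(s["wrist_force"])-[0.2,0,-2.8])).round(2))
b,y,out=bar(im,C,s)
for o in out:
    if 100<o[2][1]<250: print(o)
cv2.imwrite("pics/w6c.png",cv2.resize(im[130:280,80:400],None,fx=2.5,fy=2.5,interpolation=cv2.INTER_CUBIC))
E
```

```text
[636.25316568 -18.36574857 180.6415229 ] [ 1.00004424 -5.47867498  5.89645612] 14.0833
tool-frame contact force [  0.08   0.11 -10.31]
('b', [129, 190, 28, 18, 445], [142.9, 198.1])
('y', [156, 190, 79, 18, 1334], [195.3, 198.5])
```

View pics/w6c.png

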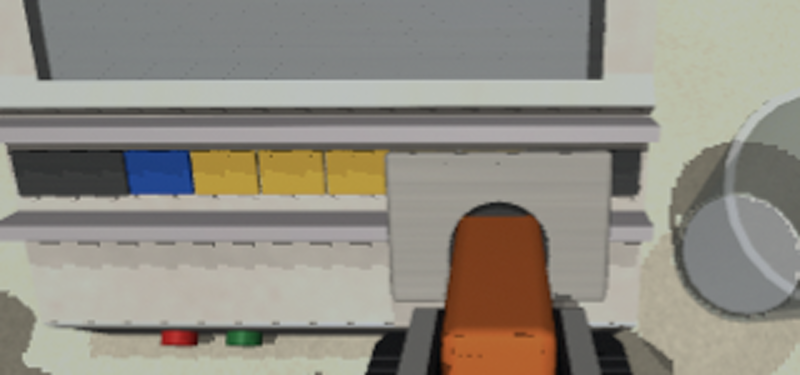

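Request:
{"op": "apply_moves", "data": {
  "deltas": [
    [0,0,0,0,4,0,-1],
    [0,0,0,0,4,0,-1],
    [0,0,0,0,4,0,-1],
    [0,0,0,0,0,0,-1],
    [0,0,0,0,0,-10,-1],
    [0,0,0,0,0,-18,-1],
    [0,0,0,0,0,-18,-1],
    [0,0,0,0,0,-18,-1]
  ]
}}

```text
time_s: 14.8
tcp_pos: [651.5, -51.6, 234.8]
tcp_rot: [-0.213, 0.634, 0.72, 0.187]
wrist_force: [0.6, 0.5, -2.8]
finger_gap: 22.4
grip_force: 64.0
```

Request:
{"op": "apply_moves", "data": {
  "deltas": [
    [0,0,0,0,-25,-12,-1],
    [0,0,0,0,-25,0,-1],
    [0,0,0,0,0,0,-1],
    [0,0,0,0,0,0,-1]
  ]
}}

```text
time_s: 15.13
tcp_pos: [602.4, -64.9, 244.7]
tcp_rot: [-0.213, 0.634, 0.719, 0.187]
wrist_force: [0.8, -0.2, -2.3]
finger_gap: 22.8
grip_force: 64.0
```

```bash
python3 - <<'E'
from h import *
s=get_state(); C=cam("wrist");im=snapshot("wrist"); cv2.imwrite("pics/w7.png",im)
Rm=R.from_quat(np.roll(s["tcp_rot"],-1)).as_matrix();T=np.array(s["tcp_pos"]);print(T,s["wrist_force"],s["time_s"]);print(Rm.round(4))
b,y,out=bar(im,C,s)
for o in out:
    if 100<o[2][1]<250: print(o)
q=[]
for l,pts in (("plate",[(25*a,35*b,64.5-3-.5) for a,b in((1,1),(1,-1),(-1,-1),(-1,1))]),):
    q=proj(C,[T+Rm@np.array(p) for p in pts]);print(l,q.round(1).tolist())
    cv2.polylines(im,[q.round().astype(int)],True,(0,255,0),1)
cv2.imwrite("pics/w7c.png",cv2.resize(im[130:280,120:440],None,fx=2.5,fy=2.5,interpolation=cv2.INTER_CUBIC))
E
```

```text
[602.37234133 -64.85785047 244.74085831] [ 0.80716391 -0.20749255 -2.25382942] 15.1333
[[-1.049e-01  9.921e-01 -6.880e-02]
 [ 8.328e-01  1.254e-01  5.391e-01]
 [ 5.435e-01 -8.000e-04 -8.394e-01]]
('b', [192, 175, 22, 14, 285], [203.0, 181.4])
('y', [214, 174, 107, 15, 1407], [266.1, 180.4])
plate [[323.8, 186.6], [234.0, 186.6], [236.9, 245.2], [320.9, 245.2]]
```

View pics/w7c.png

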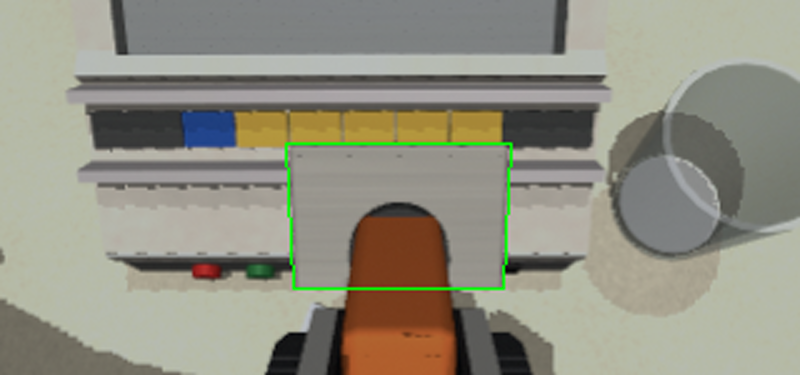

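All six sections are flush with the end blocks, and the roller still sits true in the grip (its plate matches the overlay). Returning to the dock.

Request:
{"op": "apply_moves", "data": {
  "deltas": [
    [0,0,0,15,0,-24,-1],
    [0,0,0,16,0,-24,-1],
    [0,0,0,15,0,-23,-1],
    [0,-0.115,0,0,0,0,-1],
    [0,-0.115,0,0,0,0,-1],
    [0,-0.115,0,0,0,0,-1],
    [0,-0.115,0,0,0,0,-1],
    [0,-0.115,0,0,0,0,-1]
  ]
}}

```text
time_s: 15.85
tcp_pos: [604.1, -63.4, 330.0]
tcp_rot: [0.003, 0.661, 0.751, -0.001]
wrist_force: [0.1, -1.2, -3.8]
finger_gap: 22.3
grip_force: 63.9
```

Request:
{"op": "apply_moves", "data": {
  "deltas": [
    [0,0,-0.116,0,0,0,-1],
    [0,0,-0.116,0,0,0,-1],
    [0,0,-0.115,0,0,0,-1],
    [0,0,0,-28,-18,0,-1],
    [0,0,0,-28,-18,0,-1],
    [0,0,0,-28,-18,0,-1],
    [0,0,0,-28,-18,0,-1],
    [0,0,0,-28,-18,0,-1]
  ]
}}

```text
time_s: 16.52
tcp_pos: [587.3, -230.5, 328.8]
tcp_rot: [-0.0, 0.521, 0.854, 0.0]
wrist_force: [0.2, 0.5, -2.1]
finger_gap: 22.9
grip_force: 63.9
```

Request:
{"op": "apply_moves", "data": {
  "deltas": [
    [0,0,0,-28,-18,0,-1],
    [0,0,0,-28,-18,0,-1],
    [0,0,0,-25,-18,0,-1],
    [0,0,0,0,0,0,-1],
    [0,0,0,0,0,0,-1]
  ]
}}

```text
time_s: 16.93
tcp_pos: [575.8, -327.6, 328.1]
tcp_rot: [-0.001, 0.522, 0.853, 0.0]
wrist_force: [-0.2, 1.2, -2.3]
finger_gap: 22.1
grip_force: 63.9
```

```bash
python3 - <<'E'
from h import *
s=get_state(); C=cam("wrist");im=snapshot("wrist"); cv2.imwrite("pics/w8.png",im)
Rm=R.from_quat(np.roll(s["tcp_rot"],-1)).as_matrix();T=np.array(s["tcp_pos"]);print(T,s["wrist_force"],s["time_s"]);print(Rm.round(4))
print("to go (tool)",(Rm.T@(np.array([573.8,-328.3,130])-T)).round(2))
q0=[0.0025,0.5216,0.8532,0]; print("turn (tool)",(R.from_matrix(Rm).inv()*R.from_quat(np.roll(np.array([0.001,0.522,0.853,0]),-1))).as_rotvec().round(4))
E
```

```text
[ 575.82487229 -327.61521401  328.05829719] [-0.16799068  1.23416157 -2.28306653] 16.9333
[[-4.542e-01  8.909e-01 -1.100e-03]
 [ 8.909e-01  4.542e-01  1.100e-03]
 [ 1.500e-03 -5.000e-04 -1.000e+00]]
to go (tool) [ 1.0000e-02 -2.0300e+00  1.9806e+02]
turn (tool) [-0.0015 -0.0032 -0.001 ]
```

Request:
{"op": "apply_moves", "data": {
  "deltas": [
    [0,0,0,0,-1.8,14,-1],
    [0,0,0,0,0,28,-1],
    [0,0,0,0,0,28,-1],
    [0,0,0,0,0,28,-1],
    [0,0,0,0,0,25,-1],
    [0,0,0,0,0,15,-1],
    [0,0,0,0,0,0,-1]
  ]
}}

```text
time_s: 17.57
tcp_pos: [573.7, -324.9, 187.7]
tcp_rot: [-0.003, 0.52, 0.854, 0.0]
wrist_force: [-0.1, 0.8, -3.1]
finger_gap: 22.3
grip_force: 63.8
```

```bash
python3 - <<'E'
from h import *
s=get_state(); C=cam("wrist");im=snapshot("wrist"); cv2.imwrite("pics/w9.png",im)
Rm=R.from_quat(np.roll(s["tcp_rot"],-1)).as_matrix();T=np.array(s["tcp_pos"]);print(T,s["wrist_force"],s["time_s"])
print("to go (tool)",(Rm.T@(np.array([573.8,-328.3,130])-T)).round(2))
cv2.imwrite("pics/w9c.png",cv2.resize(im[130:320,160:400],None,fx=3,fy=3,interpolation=cv2.INTER_CUBIC))
E
```

```text
[ 573.65400155 -324.90690046  187.66223916] [-0.1315227   0.78283727 -3.10050882] 17.5667
to go (tool) [-3.35 -1.29 57.65]
```

View pics/w9c.png

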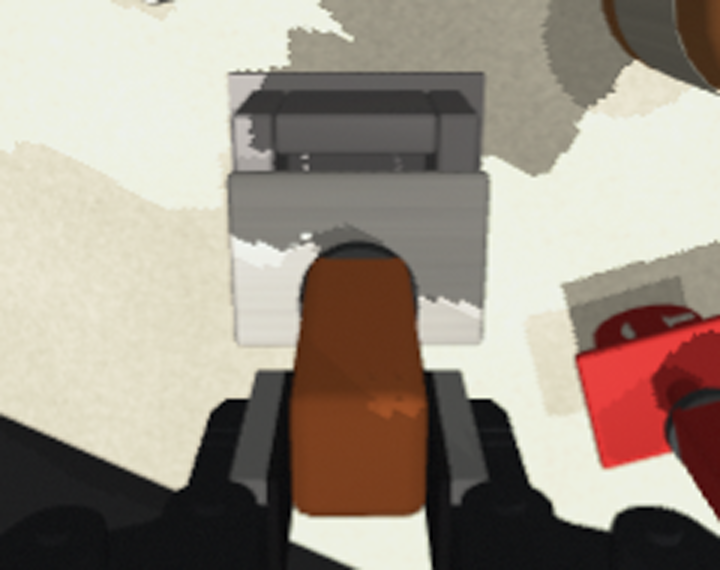

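Request:
{"op": "apply_moves", "data": {
  "deltas": [
    [0,0,0,0,-0.5,0,-1],
    [0,0,0,0,0,0,-1],
    [0,0,0,0,0,0,-1]
  ]
}}

```text
time_s: 17.87
tcp_pos: [574.5, -327.5, 192.4]
tcp_rot: [0.001, 0.521, 0.853, 0.0]
wrist_force: [-0.9, 0.5, -1.8]
finger_gap: 22.6
grip_force: 63.8
```

Request:
{"op": "apply_moves", "data": {
  "deltas": [
    [0,0,0,-0.4,-1,4,-1],
    [0,0,0,0,0,8,-1],
    [0,0,0,0,0,8,-1],
    [0,0,0,0,0,8,-1],
    [0,0,0,0,0,8,-1],
    [0,0,0,0,0,8,-1],
    [0,0,0,0,0,7,-1],
    [0,0,0,0,0,0,-1]
  ]
}}

```text
time_s: 18.53
tcp_pos: [572.4, -328.0, 138.1]
tcp_rot: [-0.001, 0.521, 0.853, -0.0]
wrist_force: [-0.4, 0.2, -3.1]
finger_gap: 22.4
grip_force: 63.8
```

Request:
{"op": "apply_moves", "data": {
  "deltas": [
    [0,0,0,0,0,4,-1],
    [0,0,0,0,0,4,-1],
    [0,0,0,0,0,2,-1],
    [0,0,0,0,0,0,-1],
    [0,0,0,0,0,0,-1]
  ]
}}

```text
time_s: 18.95
tcp_pos: [573.3, -328.5, 130.4]
tcp_rot: [0.0, 0.522, 0.853, -0.0]
wrist_force: [-1.0, 1.0, 2.4]
finger_gap: 22.0
grip_force: 64.6
```

Request:
{"op": "apply_moves", "data": {
  "deltas": [
    [0,0,0,0,0,0,0],
    [0,0,0,0,0,0,0.5],
    [0,0,0,0,0,0,1],
    [0,0,0,0,0,0,1],
    [0,0,0,0,0,0,1],
    [0,0,0,0,0,0,1]
  ]
}}

```text
time_s: 19.45
tcp_pos: [573.2, -328.4, 130.0]
tcp_rot: [0.0, 0.522, 0.853, 0.0]
wrist_force: [0.2, 0.7, -0.2]
finger_gap: 85.4
grip_force: 0.0
```

Request:
{"op": "apply_moves", "data": {
  "deltas": [
    [0,0,0,0,0,-10,1],
    [0,0,0,0,0,-25,1],
    [0,0,0,0,0,-30,1],
    [0,0,0,0,0,-30,1],
    [0,0,0,0,0,-30,1],
    [0,0,0,0,0,-30,1],
    [0,0,0,0,0,0,1],
    [0,0,0,0,0,0,1]
  ]
}}

```text
time_s: 20.12
tcp_pos: [573.8, -328.5, 287.4]
tcp_rot: [0.002, 0.522, 0.853, 0.0]
wrist_force: [0.1, -0.4, -0.4]
finger_gap: 85.6
grip_force: 0.0
```

```bash
python3 - <<'E'
from h import *
s=get_state(); C=cam("wrist");im=snapshot("wrist"); cv2.imwrite("pics/w10.png",im)
print(s["tcp_pos"],s["wrist_force"],s["time_s"])
hsv=cv2.cvtColor(im,cv2.COLOR_BGR2HSV)
m=((hsv[...,0]>4)&(hsv[...,0]<22)&(hsv[...,1]>140)&(hsv[...,2]>170)).astype(np.uint8); k=np.zeros_like(m);k[165:235,240:320]=m[165:235,240:320]
ys,xs=np.where(k);print(len(xs),xs.min(),xs.max(),ys.min(),ys.max());print("top c",onz(C,(xs.mean(),ys.mean()),168),"was 573.4 -328.1")
snap=snapshot("top"); cv2.imwrite("pics/top1.png",snap)
for t in ("bottle","beaker","tube_rack","dish"):
    o=outline_of("top",t); print(t,[np.round(x["pixel"]).tolist() for x in o[:2]])
h=np.hstack([cv2.resize(im[120:260,200:380],(540,420)),]); cv2.imwrite("pics/w10c.png",h)
E
```

```text
[ 573.77960671 -328.53094862  287.43834265] [ 0.07146695 -0.35475833 -0.38168913] 20.1167
462 267 289 186 207
top c [ 572.72013599 -328.29084783  168.        ] was 573.4 -328.1
bottle [[332.0, 188.0]]
beaker [[237.0, 144.0], [224.0, 218.0]]
tube_rack [[338.0, 260.0]]
dish [[289.0, 217.0], [378.0, 219.0]]
```

View pics/w10c.png

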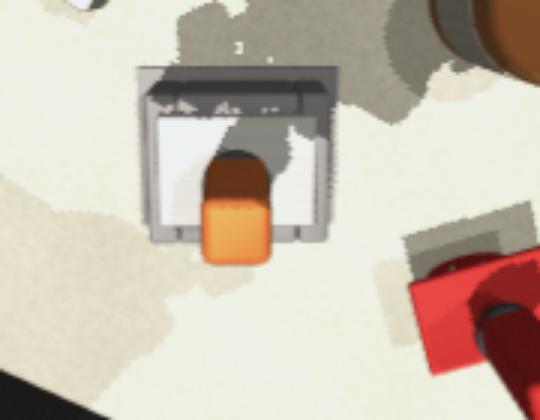

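The roller hangs in its dock within 1 mm of where it was, released and upright. The bystanders have not moved, so I'm handing in.

```bash
python3 -c "
from workcell import *
print(close_job())"
```

```text
the job is handed in; nothing more can be done
None
```

I rolled the bar from the blue end to the other; all six sections look flush and the spring stayed off its stop by the force readings. The roller hangs released in its dock, the bystanders have not moved, and the job is handed in at about 20 s, with no verdict reported back.

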